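# Press a vacuum battery into its sprung charging dock

### The job

Put the cordless vacuum's battery, lying on the wooden rest, into its charging dock: with its narrow nose still above the dock's lip, press its flat end back against the coil-spring plate, then lower the nose past the lip and let the spring push the battery home under it. Leave it lying fully home in the dock's saddles, let go, and do not disturb the mug, bottle, jar or phone.

Things in the scene. Friction and masses are not known exactly. Their poses are not given: they have to be found in the camera images.
- battery: Loose grey cylinder, about 0.18 kg: body 36 mm in diameter, 100 mm long, with a round nose 18 mm in diameter and 20 mm long on one end (120 mm overall); the other end is flat. Origin on the axis amid the 100 mm body, x along the axis towards the nose. It starts level in the wooden rest, axis 40 mm above the work surface.
- nose (a point): Centre of the tip face of the battery's nose, 70 mm from the battery's origin along its +x.
- flat_end (a point): Centre of the battery's flat end, 50 mm from its origin along its -x.
- rest: Fixed pale wooden rest: board 120 x 80 x 8 mm with two V saddles 72 mm apart (10 mm thick, tops 37 mm above the work surface). Origin under its centre, x along the battery's axis; the battery starts centred on it, nose to +x. Fingers fit on both sides of the battery in the gap between the saddles.
- dock: Fixed white charging dock, base plate 200 x 90 x 10 mm. Origin on the work surface under the middle of a seated battery's 100 mm body; x runs from spring to lip. V saddles at x = -34 and +30 mm (10 mm thick, tops 47 mm high) hold the battery, axis 50 mm high; fingers fit between them. Spring housing at x -105 to -75 mm, 46 mm wide, 80 mm high.
- spring (a joint): How far the sprung steel plate is pressed towards the housing (m): 0 at rest, 0.022 at its stop; about 3 mm with the battery home. The force is about 4 N at 0 and rises by 0.45 N per mm (about 9 N at 11 mm, 14 N at the stop). To bring the nose down past the lip a level battery must press it at least 11 mm.
- spring_face (a point): Point on the face of the sprung plate that meets the battery, on the level of a seated battery's axis, 50 mm high; at rest at dock x = -47 mm. The plate is 34 mm wide and reaches from 24 mm to 85 mm above the work surface; a steel coil is seen behind it.
- dock_seat (a point): Point on the inner face of the dock's end post (dock x = +70 mm, 50 mm high) that the centre of the nose's tip touches when the battery is home. The post is 46 mm wide, 15 mm thick and 67.5 mm high.
- dock_lip (a point): Middle of the top edge of the lip's tip (dock x = +62 mm, 67.5 mm high). The lip, 34 mm wide and 6 mm thick (underside 61.5 mm high), overhangs the seat by 8 mm from the end post; only the nose fits under it, the 36 mm body does not.
- mug: White mug, 80 mm across, 90 mm high, a bystander; origin under its centre.
- oil: Green bottle, 64 mm across, 190 mm high, a bystander; origin under its centre.
- jar: Jar, 76 mm across, 110 mm high, a bystander; origin under its centre.
- phone: Black phone lying flat, 150 x 74 x 9 mm, a bystander; origin under its centre.
Mind the look-alikes: they are no part of the job. Of the things shaped like the battery, the grey one is meant.

How it is judged (in metres and radians):
On the way:
1. the battery presses the sprung plate back at least 8 mm with the centre of its nose still more than 12 mm above the seated level (over the lip) (value of joint spring above 0.008 m and z of nose in the frame of dock above 0.062 m and contact force between battery and spring above 1 N), for 0.1 s.
At the end, for the whole second after the job is handed in: The nose's tip is within 5 mm of its seat under the lip, the battery lies along the dock within 4 degrees, the spring is pressed between 1 and 6 mm by it, and it is at rest (distance between nose and dock_seat below 0.005 m and angle between the x axis of battery and the x axis of dock, either way round below 0.07 rad and value of joint spring between 0.001 and 0.006 m and linear speed of battery below 0.02 m/s); the robot touches nothing.
It fails at once if the mug is shifted more than 30 mm or tipped (distance of mug from where it was at the start of the episode above 0.03 m or angle between mug's own z axis and vertical above 0.35 rad).
It fails at once if the bottle is shifted more than 30 mm or tipped (distance of oil from where it was at the start of the episode above 0.03 m or angle between oil's own z axis and vertical above 0.35 rad).
It fails at once if the jar is shifted more than 30 mm or tipped (distance of jar from where it was at the start of the episode above 0.03 m or angle between jar's own z axis and vertical above 0.35 rad).
It fails at once if the phone is shifted more than 30 mm or tipped (distance of phone from where it was at the start of the episode above 0.03 m or angle between phone's own z axis and vertical above 0.35 rad).
It also fails if it takes over 48 s, if anything falls off the work surface, if the arm or the gripper's body presses on something with over 40 N, if the wrist force passes 120 N, or if a joint passes its speed limit or range.

### The arm

A 6-joint arm with a two-finger parallel gripper is mounted at the origin on the work surface. World frame = base frame: x ahead of the robot, y to its left, z up, the work surface at z = 0. Lengths are in mm, angles in rad, forces in N, time in s.
With the tool pointing down it reaches from about 350 to 875 mm from the base axis. Payload 4.2 kg.
Tool frame: the origin (TCP) lies midway between the tips of the shut fingers; the grasp point (between the pads) lies 19 mm behind it (arm.tcp_to_grasp is the distance from the TCP to the grasp point, in mm); z points along the fingers, y is the line along which they close (so a half turn about z gives the same grasp; the last joint's range is limited). The gripper opens to 85 mm and grips with 20 to 120 N. Pads are 22 mm wide; open, the fingers measure 114 mm over their backs; the gripper's body (76 mm by 85 mm) begins 54 mm behind the grasp point. The pads swing forward as they close: fully open they stand 13 mm farther back than shut.
Start: joints at [0.259, 0.385, 0.008, 0, -1.194, -0.259], TCP at [624.979, 0.025, 231.312] pointing down, gripper open.
Joint ranges: [-3.14, 3.14], [-1.21, 2.06], [-1.07, 1.41], [-3.16, 2.05], [-2.99, -0.16], [-3.1, 3.1]. Speed limits (rad/s): [2.79, 2.79, 3.14, 3.14, 3.14, 3.14].

### API

Orientations are given as a unit quaternion [x, y, z, w].
In Python, from bench import arm gives the robot as it stands.
- The arm moves only by the tool arm_command, never from a script. Its argument "rows" is a list of rows, each a list of 2 entries, a list of its own where there are three numbers: the shift along the tool's x, y, z as a fraction of full scale, then the turn, a rotation vector about the tool's x, y, z as a fraction of full scale. In form: [[[x, y, z], [wx, wy, wz]], ...]. A call has 1 to 5 rows; each row is the pose to reach, as a shift and turn from the pose commanded when the call began, along the tool's axes at that moment, turning the shorter way round; what a row does not reach only later rows make up. Full scale, the value 1, is 0.25 m for a shift and 180 degrees for a turn. A row lasts 1/10 s, in which the tool goes at most 50 mm and 8.59 degrees, less where a joint would pass 70% of its speed; a pose out of reach is approached as far as the arm can. A call with a number of a shift or a turn outside -1 to 1 is refused whole. A call with a gripper value outside its range is refused whole. "grip" is the opening, from 0 (shut) to 1 (fully open), set as the call begins (left out, the last holds). The fingers move at their own pace and stop on an object; the grip force is fixed at half the most. Time passes only in rows, so rows that repeat a pose let the fingers close. It gives the time, the measured TCP pose, the force, the opening and the grip force at its end, in the units of the state.
- arm.read_state(): the state, without advancing time (a new reading comes with each control period).
- arm.get_image(name): name is "scene" or "side" or "wrist"; returns (picture, depth): 420x560x3 uint8, blue, green, red; 420x560 float32, mm along the optical axis (not along the pixel's ray), 0 where there is no reading.
- arm.camera_info(name): a dict with "fx", "fy", "cx", "cy" (pixels), "extrinsics" (4x4, takes a point from camera to world coordinates). Camera axes: x right, y down, z forward; pixel columns grow to the right and rows downward; lengths in mm; the calibration is good to about 2 mm. A picture is of the moment at which its call begins: read the wrist's pose just before it. camera_info takes no time and is no camera call; for the wrist camera it gives the pose at the moment of the call.
- arm.job_done(): hands the job in; it is judged then, once.
Trained networks look in the newest picture that a camera, given by its name, has taken for a name from the list of things; names that differ only in an ending like _2 or _b are one class to them, and where a whole thing is asked for, a point or a joint stands for the part that bears it (a point fixed in the world has none). Each returns a list of dicts, best first, with "score" (0 to 1); they miss things now and then, are a little off and sometimes report something else, mostly with a low value. They report only what shows in the picture. A call takes as long as a camera call. They do not tell look-alikes from the thing itself.
- arm.spot_in(camera, query): "position" ([column, row] in pixels, amid what is visible of it).
The state is a dict: "clock": time; "joints": joint angles; "joint_vel": joint speeds; "joint_efforts": joint torques, N m; "position": TCP position; "ee_rot": TCP orientation; "contact_force": force on the tool from outside, world axes, zero at the start; "wrist_torque": the same for the moment, N m; "gripper_width": finger opening in mm; "grasp_force": force on a finger pad.
Only numpy, scipy, OpenCV 4.12 (cv2) and the standard library are available. Lean on these libraries where they do the work, as an engineer would, in place of code of your own. Each camera call takes 0.05 s, during which the arm holds its last target. There are 200 camera calls.

## Working session

There is one attempt and no reset: what is moved stays moved. The work goes in short steps, Python scripts to look and compute and a tool call to move; the robot and the scene stay as the last step left them, time stands still between calls to the robot, and variables do not carry over. Pictures are saved under pics/ and viewed, at most 10 in all, crops included, and the job is handed in when it is done.

Besides the shell and the picture viewer there is one more tool, called after "Call:" by a JSON object that holds its "api" and its "payload", one argument or row to a line. arm_command: Moves the arm, as the interface text tells. Shift numbers are shares of 0.25 m and turn numbers shares of 180 degrees, none past 1 either way. Its arguments: {"type":"object","properties":{"rows":{"type":"array","items":{"type":"array"}},"grip":{"type":"number"}},"required":["rows"]}

```bash
mkdir -p pics; cat > h.py <<'E'
import numpy as np, cv2
from bench import arm
def cloud(name):
    ci=arm.camera_info(name); im,d=arm.get_image(name)
    v,u=np.mgrid[:420,:560]
    P=np.stack([(u-ci['cx'])/ci['fx']*d,(v-ci['cy'])/ci['fy']*d,d],-1)
    T=np.array(ci['extrinsics']); W=P@T[:3,:3].T+T[:3,3]; W[d==0]=np.nan
    return im,d,W
E
python3 - <<'E'
from h import *
ims=[]
for c in ['scene','side']:
    im,d,W=cloud(c); ims.append(im)
    cv2.imwrite(f'pics/{c}0.png',im); np.save(f'{c}.npy',W)
    for q in ['battery','dock','rest','spring','mug','oil','jar','phone','nose']:
        for r in arm.spot_in(c,q)[:3]:
            u,v=map(int,r['position']); print(c,q,round(r['score'],2),u,v,np.round(W[v,u]))
print(arm.read_state())
E
```

```text
scene battery 0.88 320 184 [555. 171.  53.]
scene battery 0.65 358 216 [713. 156.  30.]
scene battery 0.41 195 246 [ 553. -238.   38.]
scene dock 0.9 195 247 [ 542. -233.   26.]
scene dock 0.27 321 183 [556. 174.  55.]
scene rest 0.92 320 197 [574. 154.  25.]
scene rest 0.68 197 244 [ 557. -234.   44.]
scene spring 0.67 326 240 [775. -27.  79.]
scene spring 0.65 181 239 [ 536. -263.   61.]
scene mug 0.72 327 239 [775. -24.  80.]
scene mug 0.4 411 159 [666. 436.  86.]
scene oil 0.98 411 159 [666. 436.  86.]
scene jar 0.93 105 308 [ 659. -486.   82.]
scene jar 0.35 196 245 [nan nan nan]
scene phone 0.84 245 201 [430.  -4.   8.]
scene nose 0.62 323 182 [556. 182.  55.]
scene nose 0.57 362 219 [725. 159.  26.]
side battery 0.79 266 177 [536. 171.  53.]
side battery 0.72 324 184 [697. 144.  36.]
side dock 0.72 273 294 [ 527. -246.   62.]
side rest 0.76 264 187 [529. 181.   9.]
side spring 0.68 272 293 [ 525. -245.   63.]
side mug 0.71 349 211 [732. -29.  87.]
side oil 0.59 283 109 [621. 619.   4.]
side jar 0.95 334 391 [ 616. -499.  110.]
side jar 0.15 225 236 [417.  -6.   8.]
side phone 
[... 203 characters left out ...]
 3.84673812e-01,  7.92365520e-03,  1.05274306e-05,
       -1.19400827e+00, -2.58608650e-01]), 'joint_vel': array([-1.09266833e-03, -7.51991061e-04,  1.49100243e-03,  1.85536041e-04,
        4.42879524e-04,  5.72686302e-05]), 'joint_efforts': array([ 7.23865196e-04, -3.92099226e+01,  1.88616711e+01,  4.19069096e+00,
       -3.16420610e-04,  1.35184305e-05]), 'position': array([6.24986901e+02, 3.24733145e-02, 2.31338742e+02]), 'ee_rot': array([ 7.07109809e-01, -7.07103753e-01,  1.37592473e-05, -1.39218947e-05]), 'contact_force': array([-0.31621549, -0.42943202,  0.01739206]), 'wrist_torque': array([-0.01755927,  0.03462427, -0.0132118 ]), 'grasp_force': 0.0, 'gripper_width': 85.18061921996099}
```

View pics/scene0.png

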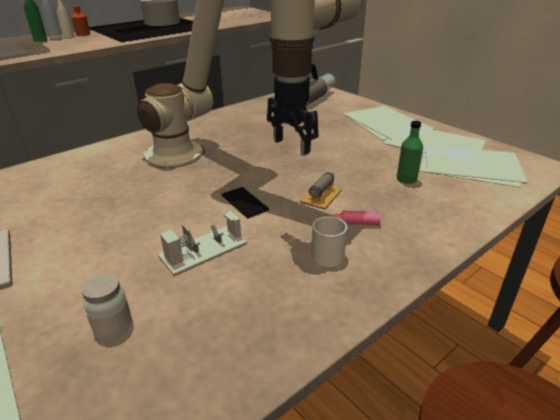

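View pics/side0.png

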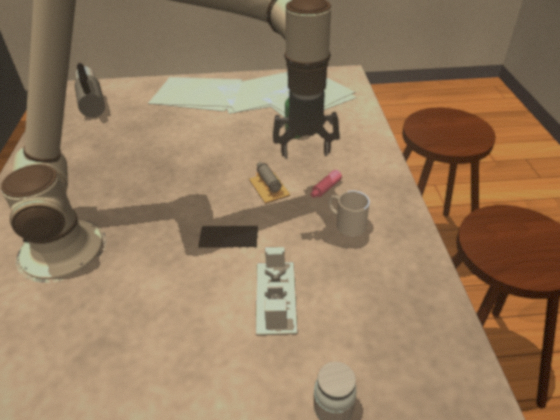

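The scene shows the grey battery on its rest at (320,185), with the nose unclear. The dock is at (203,245), with blocks at both ends, (172,247) and (233,225). The pink look-alike is at (360,217). The side view shows the dock running roughly along world y.

```bash
python3 - <<'E'
from h import *
for c in ['scene','side']:
    W=np.load(c+'.npy'); 
    m=(abs(W[...,0]-540)<90)&(abs(W[...,1]+235)<150)
    for lo,hi in [(5,20),(52,72),(73,90)]:
        P=W[m&(W[...,2]>lo)&(W[...,2]<hi)]
        if lo>50:
            for s in [P[P[:,1]<-235],P[P[:,1]>-235]]:
                if len(s): print(c,lo,len(s),s.mean(0).round(),s.min(0).round(),s.max(0).round())
        else:
            r=cv2.minAreaRect(P[:,:2].astype(np.float32)); print(c,'base',r,cv2.boxPoints(r).round())
    m=(abs(W[...,0]-545)<60)&(abs(W[...,1]-168)<75)
    P=W[m&(W[...,2]>40)&(W[...,2]<75)]
    print('bat',len(P),P.mean(0).round(),P.min(0),P.max(0),cv2.minAreaRect(P[:,:2].astype(np.float32)))
    P=W[m&(W[...,2]>4)&(W[...,2]<75)]
    print('rest',cv2.minAreaRect(P[:,:2].astype(np.float32)))
print(arm.camera_info('wrist'))
im,d,W=cloud('wrist'); cv2.imwrite('pics/w0.png',im)
s=cv2.imread('pics/scene0.png')[195:285,145:260]; b=cv2.imread('pics/scene0.png')[160:225,290:390]
t=cv2.imread('pics/side0.png')[240:340,240:310];
a=[cv2.resize(x,(390,290),interpolation=2) for x in (s,b,t,im)]
cv2.imwrite('pics/c1.png',np.vstack([np.hstack(a[:2]),np.hstack(a[2:])]))
E
```

```text
scene base ((535.8687133789062, -211.87965393066406), (198.6015625, 95.0479736328125), 87.50180053710938) [[ 484. -309.]
 [ 579. -313.]
 [ 588. -115.]
 [ 493. -111.]]
scene 52 204 [ 541. -278.   62.] [ 508. -304.   52.] [ 557. -245.   72.]
scene 52 133 [ 546. -126.   65.] [ 518. -138.   53.] [ 565. -113.   69.]
scene 73 228 [ 534. -282.   79.] [ 506. -304.   73.] [ 555. -245.   86.]
bat 285 [552. 179.  52.] [515.38271494 133.60912559  40.01117763] [578.99763327 240.93401126  59.06630606] ((545.1266479492188, 187.17190551757812), (36.76985549926758, 105.84722900390625), 19.21285629272461)
rest ((546.7198486328125, 181.89405822753906), (79.31973266601562, 116.21053314208984), 20.709566116333008)
side base ((541.9359741210938, -241.25746154785156), (168.83731079101562, 273.4082946777344), 2.6636416912078857) [[ 451. -109.]
 [ 464. -382.]
 [ 633. -374.]
 [ 620. -101.]]
side 52 230 [ 529. -276.   62.] [ 505. -303.   52.] [ 551. -244.   72.]
side 52 168 [ 538. -125.   66.] [ 517. -138.   52.] [ 560. -111.   72.]
side 73 371 [ 529. -279.   80.] [ 506. -303.   73.] [ 551. -242.   88.]
bat 332 [541. 180.  53.] [509.4660453  134.94863802  40.46397746] [573.57031507 241.79496923  62.09194075] ((540.8224487304688, 188.39195251464844), (34.50572967529297, 108.98078918457031), 19.567428588867188)
rest ((545.470947265625, 172.19931030273438), (116.73700714111328, 139.5355987548828), 0.5889609456062317)
{'fx': 342.839369292177, 'fy': 342.839369292177, 'cx': 278.88647492376725, 'cy': 213.75143746890024, 'extrinsics': array([[-9.99999933e-01, -2.86630968e-04, -2.28842525e-04,
         6.25419756e+02],
       [-3.45717163e-04,  9.44991143e-01,  3.27095735e-01,
        -8.44166416e+01],
       [ 1.22498392e-04,  3.27095792e-01, -9.44991179e-01,
         3.73838516e+02],
       [ 0.00000000e+00,  0.00000000e+00,  0.00000000e+00,
         1.00000000e+00]])}
```

View pics/c1.png

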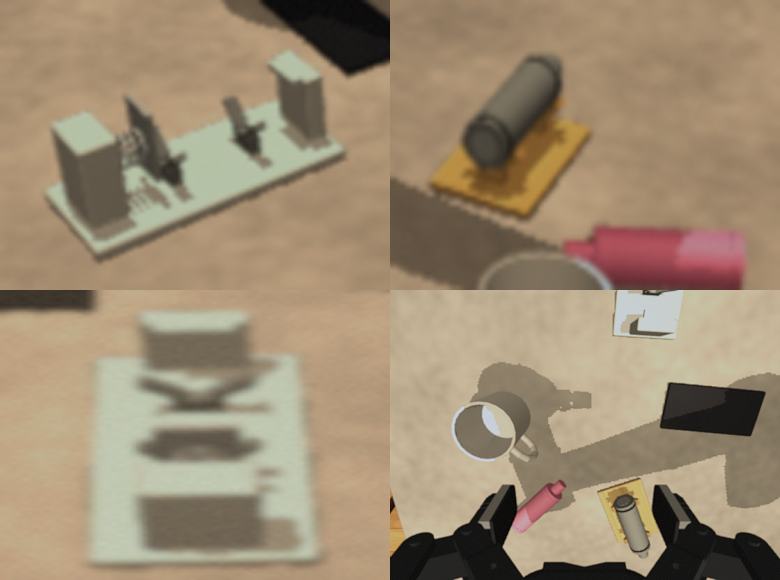

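The crops show the spring housing and plate at the dock's −y end and the lip post at its +y end. The battery's nose points to +y, turned about 19° towards −x. I'll look at the dock from above next.

Call:
{"api": "arm_command", "payload": {
  "rows": [
    [[0.2, 0.08, 0], [0, 0, 0]],
    [[0.4, 0.17, 0], [0, 0, 0]],
    [[0.6, 0.25, 0], [0, 0, 0]],
    [[0.8, 0.34, 0], [0, 0, 0]],
    [[0.86, 0.36, 0], [0, 0, 0]]
  ]
}}

```text
clock: 1.55
position: [533.3, -217.3, 231.6]
ee_rot: [-0.707, 0.708, -0.0, -0.0]
contact_force: [0.9, 1.3, -0.9]
gripper_width: 85.5
grasp_force: 0.0
```

Call:
{"api": "arm_command", "payload": {
  "rows": [
    [[0, 0, 0], [0, 0, 0]],
    [[0, 0, 0], [0, 0, 0]],
    [[0, 0, 0], [0, 0, 0]]
  ]
}}

```text
clock: 1.85
position: [535.4, -214.4, 231.3]
ee_rot: [0.707, -0.707, 0.0, -0.0]
contact_force: [-0.8, 0.3, -0.9]
gripper_width: 85.3
grasp_force: 0.0
```

```bash
cat > dock.py <<'E'
from h import *
print(arm.read_state()['position'].round(1))
im,d,W=cloud('wrist'); cv2.imwrite('pics/w1.png',im); np.save('w1.npy',W)
Z=W[...,2]; m=(abs(W[...,0]-535)<90)&(abs(W[...,1]+210)<150)
for n,lo,hi,sel in [('base',7,14,None),('post',64,71,1),('house',76,83,-1),('plate',83.5,90,-1)]:
    k=m&(Z>lo)&(Z<hi)
    if sel: k&=(W[...,1]+200)*sel>0
    P=W[k]; r=cv2.minAreaRect(P[:,:2].astype(np.float32)); print(n,len(P),P.mean(0).round(1),r,cv2.boxPoints(r).round(1).tolist())
E
python3 dock.py
```

```text
[ 535.4 -214.4  231.3]
base 10284 [ 535.8 -209.8    9.9] ((535.2120971679688, -209.124755859375), (199.48895263671875, 89.83926391601562), 86.6006851196289) [[484.5, -306.0], [574.0999755859375, -311.3999938964844], [586.0, -112.19999694824219], [496.29998779296875, -106.9000015258789]]
post 856 [ 540.5 -123.8   67.4] ((540.47216796875, -123.7420654296875), (24.147796630859375, 45.090049743652344), 89.12823486328125) [[517.7000122070312, -135.5], [562.7999877929688, -136.1999969482422], [563.2000122070312, -112.0], [518.0999755859375, -111.30000305175781]]
house 2105 [ 530.7 -285.7   79.7] ((531.2845458984375, -274.1880798339844), (54.275856018066406, 46.02190017700195), 86.53547668457031) [[506.70001220703125, -299.8999938964844], [552.5999755859375, -302.70001220703125], [555.9000244140625, -248.5], [510.0, -245.6999969482422]]
plate 198 [ 532.6 -245.5   84.9] ((532.6282958984375, -245.35763549804688), (4.301858425140381, 33.316646575927734), 86.91535186767578) [[515.9000244140625, -246.60000610351562], [549.0999755859375, -248.39999389648438], [549.4000244140625, -244.10000610351562], [516.0999755859375, -242.3000030517578]]
```

View pics/w1.png

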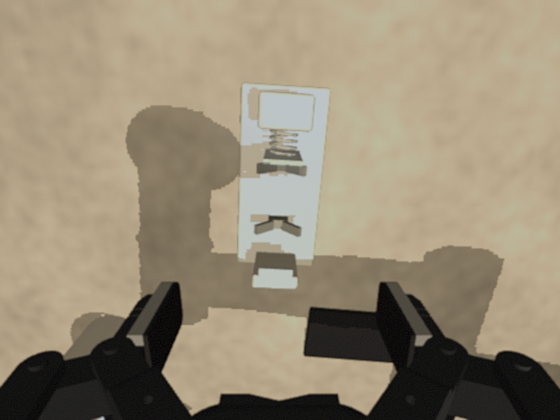

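Seen from above, the spring housing is at (287,110), the plate at (283,157), and the lip post at (275,270). The dock origin comes out at about (535.8, −196.6), heading 86.6°. I'll now move over the battery.

Call:
{"api": "arm_command", "payload": {
  "rows": [
    [[-0.2, 0, 0], [0, 0, -0.03]],
    [[-0.4, 0, 0], [0, 0, -0.06]],
    [[-0.6, 0, 0], [0, 0, -0.09]],
    [[-0.8, 0, 0], [0, 0, -0.108]],
    [[-1.0, 0, 0], [0, 0, -0.108]]
  ]
}}

```text
clock: 2.4
position: [534.7, 38.2, 231.6]
ee_rot: [0.817, -0.576, 0.0, -0.0]
contact_force: [0.6, -0.4, -0.7]
gripper_width: 85.4
grasp_force: 0.0
```

```bash
cat > mv.py <<'E'
# python3 mv.py x y z [headingdeg of tool x]: shift/turn from the current (measured) pose
from h import *; import sys
from scipy.spatial.transform import Rotation as R
s=arm.read_state(); r=R.from_quat(s['ee_rot']); t=np.array([float(a) for a in sys.argv[1:4]])
print(s['position'].round(1),'shift',(r.inv().apply(t-s['position'])/250).round(3))
h=np.radians(float(sys.argv[4])); X=[np.cos(h),np.sin(h),0]
g=R.from_matrix(np.array([X,np.cross([0,0,-1],X),[0,0,-1]]).T)
print('turn',((r.inv()*g).as_rotvec()/np.pi).round(4))
E
python3 mv.py 543 175 231 -70.6
```

```text
[534.7  38.2 231.6] shift [-0.504 -0.215  0.002]
turn [-0.0002 -0.      0.0012]
```

Call:
{"api": "arm_command", "payload": {
  "rows": [
    [[-0.2, -0.08, 0], [0, 0, 0]],
    [[-0.4, -0.16, 0], [0, 0, 0]],
    [[-0.5, -0.21, 0], [0, 0, 0]],
    [[-0.5, -0.21, 0], [0, 0, 0]],
    [[-0.5, -0.21, 0], [0, 0, 0]]
  ]
}}

```text
clock: 2.9
position: [542.4, 172.2, 230.9]
ee_rot: [0.817, -0.576, -0.0, 0.0]
contact_force: [-0.2, -0.4, 0.4]
gripper_width: 85.4
grasp_force: 0.0
```

```bash
python3 - <<'E'
from h import *
print(arm.read_state()['position'].round(1))
im,d,W=cloud('wrist'); cv2.imwrite('pics/w2.png',im)
for r in arm.spot_in('wrist','battery')[:3]:
    u,v=map(int,r['position']); print(r['score'],u,v,W[v,u])
Z=W[...,2]; m=(abs(W[...,0]-543)<75)&(abs(W[...,1]-178)<90)
for n,lo,hi in [('board',5,12),('top',50,62),('crest',56.0,62),('nose',38,62)]:
    P=W[m&(Z>lo)&(Z<hi)]; r=cv2.minAreaRect(P[:,:2].astype(np.float32)); print(n,len(P),P.mean(0).round(1),r,cv2.boxPoints(r).round(1).tolist())
P=W[m&(Z>40)&(Z<62)][:,:2]; 
a=np.array([np.cos(np.radians(109.4)),np.sin(np.radians(109.4))]); t=P@a
c=W[m&(Z>54)&(Z<62)][:,:2]; print('axis',np.linalg.eigh(np.cov(c.T))[1][:,1],c.mean(0))
print(np.histogram(t,bins=np.arange(t.min(),t.max()+4,4)))
E
```

```text
[542.4 172.2 230.9]
0.82 122 119 [704.14825866 162.92567466  36.18756362]
0.62 272 200 [545.16739997 184.76607605  56.99722684]
board 4007 [547.8 178.5   7.9] ((545.0841064453125, 188.0012969970703), (79.9750747680664, 119.92118835449219), 20.265625) [[486.79998779296875, 230.39999389648438], [528.2999877929688, 117.9000015258789], [603.4000244140625, 145.60000610351562], [561.7999877929688, 258.1000061035156]]
top 2931 [545.8 185.1  55.4] ((544.9143676757812, 187.92318725585938), (30.96908950805664, 100.23412322998047), 20.365463256835938) [[513.0, 229.5], [547.7999877929688, 135.60000610351562], [576.9000244140625, 146.3000030517578], [542.0, 240.3000030517578]]
crest 1444 [545.7 186.   57.3] ((544.9000244140625, 187.87432861328125), (20.857872009277344, 99.84568786621094), 19.84990882873535) [[518.0999755859375, 231.3000030517578], [552.0, 137.39999389648438], [571.7000122070312, 144.5], [537.7999877929688, 238.39999389648438]]
nose 3813 [544.7 187.5  53.4] ((541.7509765625, 197.09793090820312), (35.817718505859375, 120.30782318115234), 20.220170974731445) [[504.20001220703125, 247.39999389648438], [545.7000122070312, 134.5], [579.2999877929688, 146.8000030517578], [537.7999877929688, 259.70001220703125]]
axis [-0.34432469  0.93885063] [545.82829099 185.40378146]
(array([221, 175, 153, 154, 154, 155, 149, 148, 147, 144, 138, 145, 140,
       137, 141, 136, 134, 125, 132, 129, 128, 127, 136, 111, 122,  12,
        38,  54,  60,  51,   3]), array([-54.2805131, -50.2805131, -46.2805131, -42.2805131, -38.2805131,
       -34.2805131, -30.2805131, -26.2805131, -22.2805131, -18.2805131,
       -14.2805131, -10.2805131,  -6.2805131,  -2.2805131,   1.7194869,
         5.7194869,   9.7194869,  13.7194869,  17.7194869,  21.7194869,
        25.7194869,  29.7194869,  33.7194869,  37.7194869,  41.7194869,
        45.7194869,  49.7194869,  53.7194869,  57.7194869,  61.7194869,
        65.7194869,  69.7194869]))
```

View pics/w2.png

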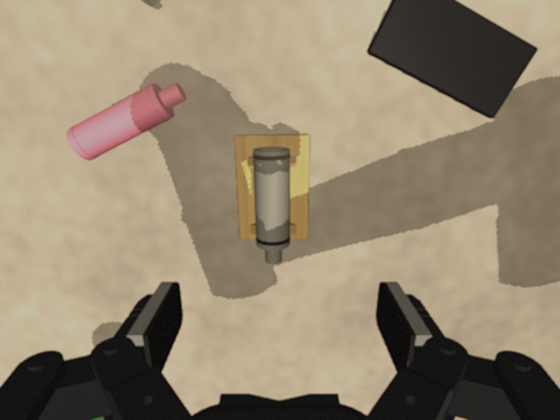

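The battery is centred at pixel (272,195), nose towards the bottom of the picture. In world terms that is (545.0, 187.9), heading 110.2°.

```bash
python3 mv.py 544.3 189.8 19 -69.8
```

```text
[542.5 170.3 231.2] shift [-0.071 -0.033  0.849]
turn [ 0.0002 -0.     -0.0041]
```

Call:
{"api": "arm_command", "payload": {
  "rows": [
    [[-0.07, -0.033, 0.15], [0, 0, -0.004]],
    [[-0.071, -0.033, 0.35], [0, 0, -0.004]],
    [[-0.071, -0.033, 0.5], [0, 0, -0.004]],
    [[-0.071, -0.033, 0.6], [0, 0, -0.004]],
    [[-0.071, -0.033, 0.6], [0, 0, -0.004]]
  ]
}}

```text
clock: 3.5
position: [542.3, 187.2, 77.7]
ee_rot: [0.819, -0.573, -0.002, 0.004]
contact_force: [-0.0, -0.4, -0.5]
gripper_width: 85.5
grasp_force: 0.0
```

```bash
python3 mv.py 544.3 189.8 19 -69.8
```

```text
[542.3 187.2  77.7] shift [-0.007 -0.013  0.235]
turn [ 0.0027 -0.0005 -0.001 ]
```

Call:
{"api": "arm_command", "payload": {
  "rows": [
    [[0, 0, 0.08], [0, 0, 0]],
    [[0, 0, 0.16], [0, 0, 0]],
    [[0, 0, 0.25], [0, 0, 0]],
    [[0, 0, 0.25], [0, 0, 0]],
    [[0, 0, 0.25], [0, 0, 0]]
  ]
}}

```text
clock: 4.0
position: [545.9, 189.8, 20.4]
ee_rot: [0.82, -0.573, 0.001, -0.001]
contact_force: [-0.3, -0.2, 0.2]
gripper_width: 85.5
grasp_force: 0.0
```

```bash
python3 mv.py 544.3 189.8 19 -69.8
```

```text
[545.9 189.8  20.4] shift [-0.002  0.006  0.006]
turn [-0.0007  0.     -0.0003]
```

Call:
{"api": "arm_command", "payload": {
  "rows": [
    [[0, 0.004, 0], [0, 0, 0]],
    [[0, 0.004, 0], [0, 0, 0]],
    [[0, 0.004, 0], [0, 0, 0]],
    [[0, 0.004, 0], [0, 0, 0]],
    [[0, 0.004, 0], [0, 0, 0]]
  ],
  "grip": 0
}}

```text
clock: 4.5
position: [543.8, 189.6, 19.9]
ee_rot: [0.82, -0.572, 0.0, -0.0]
contact_force: [-2.8, 0.4, 5.3]
gripper_width: 34.4
grasp_force: 59.1
```

Call:
{"api": "arm_command", "payload": {
  "rows": [
    [[0, 0, 0], [0, 0, 0]],
    [[0, 0, 0], [0, 0, 0]],
    [[0, 0, 0], [0, 0, 0]],
    [[0, 0, 0], [0, 0, 0]],
    [[0, 0, 0], [0, 0, 0]]
  ]
}}

```text
clock: 5.0
position: [543.7, 189.6, 19.9]
ee_rot: [0.82, -0.572, 0.0, -0.0]
contact_force: [-2.8, -0.7, 5.2]
gripper_width: 34.7
grasp_force: 59.1
```

Call:
{"api": "arm_command", "payload": {
  "rows": [
    [[0, 0, -0.05], [0, 0, 0]],
    [[0, 0, -0.15], [0, 0, 0]],
    [[0, 0, -0.3], [0, 0, 0]],
    [[0, 0, -0.45], [0, 0, 0]],
    [[0, 0, -0.5], [0, 0, 0]]
  ]
}}

```text
clock: 5.5
position: [545.8, 190.6, 148.7]
ee_rot: [0.82, -0.572, 0.002, -0.004]
contact_force: [1.1, 0.2, -1.0]
gripper_width: 34.0
grasp_force: 60.1
```

```bash
python3 mv.py 536.4 -185 145 -93.4
```

```text
[545.8 190.6 148.7] shift [1.397 0.554 0.009]
turn [-0.0025  0.0009  0.1311]
```

Call:
{"api": "arm_command", "payload": {
  "rows": [
    [[0.18, 0.07, 0], [0, 0, 0.026]],
    [[0.36, 0.14, 0], [0, 0, 0.052]],
    [[0.54, 0.21, 0], [0, 0, 0.078]],
    [[0.72, 0.28, 0], [0, 0, 0.104]],
    [[0.9, 0.35, 0], [0, 0, 0.131]]
  ]
}}

```text
clock: 6.0
position: [538.2, -53.6, 143.4]
ee_rot: [-0.685, 0.729, 0.001, -0.0]
contact_force: [1.8, 0.4, -1.8]
gripper_width: 34.6
grasp_force: 60.2
```

```bash
python3 mv.py 536.4 -185 145 -93.4
```

```text
[538.2 -53.6 143.4] shift [ 0.525 -0.026 -0.007]
turn [ 0.0004  0.     -0.0011]
```

Call:
{"api": "arm_command", "payload": {
  "rows": [
    [[0.15, -0.01, 0], [0, 0, 0]],
    [[0.3, -0.02, 0], [0, 0, 0]],
    [[0.45, -0.026, 0], [0, 0, 0]],
    [[0.525, -0.026, 0], [0, 0, 0]],
    [[0.525, -0.026, 0], [0, 0, 0]]
  ]
}}

```text
clock: 6.5
position: [536.7, -185.4, 142.9]
ee_rot: [-0.684, 0.729, 0.001, -0.001]
contact_force: [-0.5, 0.5, -2.9]
gripper_width: 34.4
grasp_force: 60.1
```

Call:
{"api": "arm_command", "payload": {
  "rows": [
    [[0, 0, 0.07], [0, 0, 0]],
    [[0, 0, 0.14], [0, 0, 0]],
    [[0, 0, 0.14], [0, 0, 0]],
    [[0, 0, 0.14], [0, 0, 0]]
  ]
}}

```text
clock: 6.9
position: [537.8, -182.7, 108.7]
ee_rot: [-0.686, 0.728, 0.0, -0.0]
contact_force: [-0.2, 0.3, -1.1]
gripper_width: 34.1
grasp_force: 60.2
```

```bash
python3 - <<'E'
from h import *
def bat(lo,hi,c):
    P=W[(abs(W[...,0]-536)<45)&(abs(W[...,1]+187)<80)&(Z>lo)&(Z<hi)]
    print(c,len(P),P.min(0).round(1),P.max(0).round(1),P.mean(0).round(1))
im,d,W=cloud('wrist'); cv2.imwrite('pics/w3.png',im); Z=W[...,2]; np.save('w3.npy',W)
bat(95,125,'w')
for c in ('scene','side'):
    im,d,W=cloud(c); Z=W[...,2]; cv2.imwrite(f'pics/{c}3.png',im)
E
python3 mv.py 536.4 -186 68 -93.4
```

```text
w 947 [ 507.  -235.5  111.8] [ 568.7 -187.1  125. ] [ 536.8 -211.7  120.1]
[ 538.6 -183.   109.8] shift [0.013 0.008 0.167]
turn [-0.0006 -0.      0.0001]
```

View pics/w3.png

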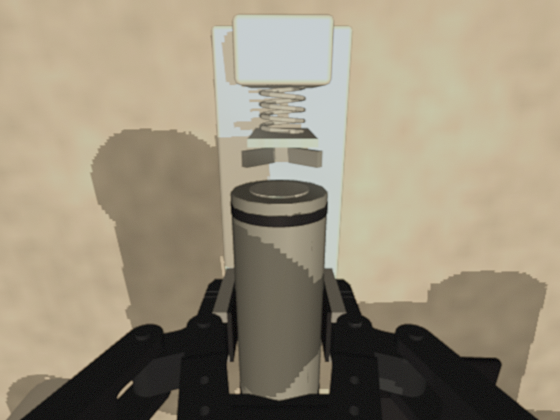

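Looking down the battery, its flat end at (280,190) faces the plate at (282,155), with the coil behind it. Next I'll check lateral alignment and tilt.

```bash
python3 - <<'E'
from h import *
W=np.load('w3.npy'); Z=W[...,2]
k=(abs(W[...,0]-537)<30)&(W[...,1]>-237)&(W[...,1]<-185)&(Z>125)&(Z<155)
v,u=np.nonzero(k); k&=(np.mgrid[:420,:560][1]>225)&(np.mgrid[:420,:560][1]<332)
P=W[k]
for y0 in (-236,-228,-220,-212,-204):
    S=P[(P[:,1]>=y0)&(P[:,1]<y0+8)]
    if len(S)>5: 
        A=np.c_[2*S[:,0],2*S[:,2],np.ones(len(S))]; s=np.linalg.lstsq(A,(S[:,[0,2]]**2).sum(1),rcond=None)[0]
        print(y0+4,len(S),s[:2].round(1),'r',np.sqrt(s[2]+s[0]**2+s[1]**2).round(1),'top',np.percentile(S[:,2],98).round(1))
f=W[(abs(W[...,0]-537)<15)&(W[...,1]<-222)&(Z>115)&(Z<140)]; print('flat y',np.percentile(f[:,1],[2,10,50]))
E
python3 mv.py 536.4 -186 68 -93.4
```

```text
-232 3188 [535.7 134.8] r 12.1 top 147.0
-224 2022 [535.9 128.9] r 17.6 top 147.0
-216 1940 [536.4 128.8] r 17.5 top 146.9
-208 1815 [536.9 128.8] r 17.6 top 147.0
-200 1701 [537.4 128.9] r 17.5 top 146.9
flat y [-235.32056627 -235.13116847 -234.57834149]
[ 538.6 -183.   109.8] shift [0.013 0.008 0.167]
turn [-0.0006 -0.      0.0001]
```

Call:
{"api": "arm_command", "payload": {
  "rows": [
    [[0.02, 0.007, 0], [0, 0, 0]],
    [[0.02, 0.007, 0.08], [0, 0, 0]],
    [[0.02, 0.007, 0.15], [0, 0, 0]],
    [[0.02, 0.007, 0.19], [0, 0, 0]],
    [[0.02, 0.007, 0.19], [0, 0, 0]]
  ]
}}

```text
clock: 7.55
position: [534.9, -188.3, 60.2]
ee_rot: [-0.686, 0.728, 0.001, -0.001]
contact_force: [-0.4, 0.3, -1.6]
gripper_width: 34.6
grasp_force: 60.2
```

Call:
{"api": "arm_command", "payload": {
  "rows": [
    [[0.02, 0, 0], [0, 0, 0]],
    [[0.04, 0, 0], [0, 0, 0]],
    [[0.06, 0, 0], [0, 0, 0]],
    [[0.074, 0, 0], [0, 0, 0]],
    [[0.074, 0, 0], [0, 0, 0]]
  ]
}}

```text
clock: 8.05
position: [535.2, -205.4, 62.0]
ee_rot: [-0.685, 0.728, 0.0, 0.001]
contact_force: [0.7, 9.7, -1.0]
gripper_width: 34.5
grasp_force: 60.1
```

```bash
cat > look.py <<'E'
from h import *; import sys
n=sys.argv[1]
im,d,W=cloud('wrist'); cv2.imwrite(f'pics/w{n}.png',im); Z=W[...,2]
U=np.mgrid[:420,:560][1]; O=np.array([535.8,-196.6]); D=np.array([.0593,.998])
k=(U>225)&(U<332)&(W[...,1]>-250)&(W[...,1]<-170)&(abs(W[...,0]-536)<20)&(Z>88 if n=='4' else Z>55)
P=W[k]; t=(P[:,:2]-O)@D
print('rearmost',np.percentile(t,[1,5]).round(1))
for a in (-58,-50,-42,-34,-26):
    S=P[(t>=a)&(t<a+8)]
    if len(S)>50: print(a+4,len(S),'top',np.percentile(S[:,2],98).round(1),'lat',((S[:,:2]-O)@[D[1],-D[0]]).mean().round(1))
pl=W[(Z>83)&(Z<87)&(W[...,1]<-235)&(W[...,1]>-275)&(abs(W[...,0]-534)<20)]
if len(pl): print('plate top t',np.percentile((pl[:,:2]-O)@D,[2,50,98]).round(1),len(pl))
s=arm.read_state(); print(s['position'].round(1),s['contact_force'].round(1),'tcp dock x,lat',((s['position'][:2]-O)@D).round(1),((s['position'][:2]-O)@[D[1],-D[0]]).round(1))
E
python3 look.py 4
```

```text
rearmost [-52.8 -49.6]
-54 833 top 100.1 lat -1.0
-46 1910 top 100.1 lat 0.4
-38 1788 top 100.0 lat 0.4
-30 1935 top 147.1 lat 0.5
-22 4386 top 143.4 lat 0.5
plate top t [-64.3 -62.  -42.1] 1346
[ 535.3 -205.2   62. ] [ 0.7 10.2 -1. ] tcp dock x,lat -8.6 -0.0
```

View pics/w4.png

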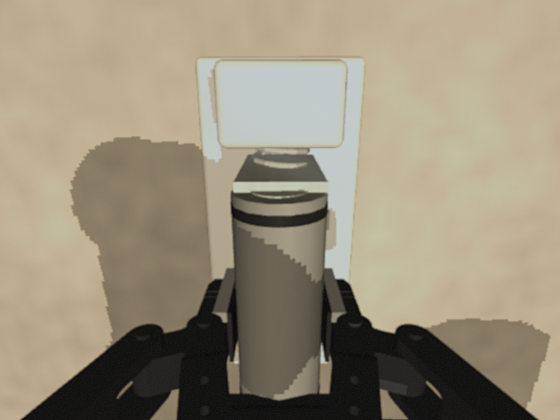

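The flat end is against the plate at (280,188) and the coil is compressed, with about 10 N measured, so roughly 13 mm of press. I'll press a little more and then lower.

Call:
{"api": "arm_command", "payload": {
  "rows": [
    [[0.01, 0, 0], [0, 0, 0]],
    [[0.01, 0, 0], [0, 0, 0]],
    [[0.01, 0, 0.02], [0, 0, 0]],
    [[0.01, 0, 0.04], [0, 0, 0]],
    [[0.01, 0, 0.06], [0, 0, 0]]
  ]
}}

```text
clock: 8.6
position: [537.0, -207.8, 48.8]
ee_rot: [-0.686, 0.728, -0.002, 0.002]
contact_force: [-0.8, 11.6, 5.9]
gripper_width: 34.3
grasp_force: 60.7
```

```bash
python3 look.py 5
```

```text
rearmost [-52.6 -49.7]
-54 842 top 87.8 lat 0.7
-46 1957 top 87.8 lat 2.2
-38 1834 top 87.6 lat 2.4
-30 2079 top 134.3 lat 2.2
-22 4579 top 129.9 lat 1.6
plate top t [-66.8 -56.1 -39.1] 4941
[ 537.  -207.7   48.1] [ 1.  11.3  4.9] tcp dock x,lat -11.0 1.8
```

Call:
{"api": "arm_command", "payload": {
  "rows": [
    [[0, 0.004, 0.02], [0, 0, 0]],
    [[0, 0.007, 0.035], [0, 0, 0]],
    [[0, 0.007, 0.05], [0, 0, 0]],
    [[0, 0.007, 0.06], [0, 0, 0]],
    [[0, 0.007, 0.06], [0, 0, 0]]
  ]
}}

```text
clock: 9.15
position: [536.1, -207.7, 33.8]
ee_rot: [-0.686, 0.727, -0.002, 0.003]
contact_force: [1.3, 11.1, 4.2]
gripper_width: 34.8
grasp_force: 60.8
```

```bash
python3 look.py 6
```

```text
rearmost [-52.6 -49.8]
-54 877 top 72.7 lat -0.0
-46 1928 top 72.6 lat 1.4
-38 1849 top 72.5 lat 1.2
-30 2054 top 119.2 lat 1.2
-22 4525 top 114.9 lat 1.2
plate top t [-66.9 -65.  -62.8] 1851
[ 536.1 -207.7   33.9] [ 1.  10.6  3.5] tcp dock x,lat -11.0 1.0
```

Call:
{"api": "arm_command", "payload": {
  "rows": [
    [[0, 0.003, 0.008], [0, 0, 0]],
    [[0, 0.003, 0.015], [0, 0, 0]],
    [[0, 0.003, 0.019], [0, 0, 0]],
    [[0, 0.003, 0.019], [0, 0, 0]],
    [[0, 0.003, 0.019], [0, 0, 0]]
  ]
}}

```text
clock: 9.7
position: [535.7, -207.8, 30.9]
ee_rot: [-0.686, 0.727, -0.003, 0.003]
contact_force: [-1.3, 11.7, 13.5]
gripper_width: 34.4
grasp_force: 61.9
```

```bash
python3 look.py 7
```

```text
rearmost [-52.7 -49.7]
-54 837 top 69.4 lat -0.1
-46 1920 top 69.4 lat 1.0
-38 1798 top 69.3 lat 0.9
-30 2032 top 116.4 lat 0.9
-22 4479 top 112.0 lat 0.8
plate top t [-67.  -65.1 -62.8] 1965
[ 535.8 -207.9   30.9] [-1.  11.8 12.5] tcp dock x,lat -11.2 0.6
```

Call:
{"api": "arm_command", "payload": {
  "rows": [
    [[-0.01, 0.002, 0], [0, 0, 0]],
    [[-0.02, 0.002, 0], [0, 0, 0]],
    [[-0.03, 0.002, 0], [0, 0, 0]],
    [[-0.04, 0.002, 0], [0, 0, 0]],
    [[-0.04, 0.002, 0], [0, 0, 0]]
  ]
}}

```text
clock: 10.25
position: [535.5, -199.1, 30.2]
ee_rot: [-0.687, 0.727, -0.003, 0.002]
contact_force: [-0.1, 4.7, 8.3]
gripper_width: 34.3
grasp_force: 61.1
```

```bash
python3 look.py 8
```

```text
rearmost [-46.7 -43.4]
-46 1248 top 69.0 lat 0.3
-38 1923 top 68.8 lat 0.4
-30 1790 top 68.8 lat 0.3
-22 2041 top 115.7 lat 0.2
plate top t [-58.4 -56.5 -54.2] 1980
[ 535.5 -199.1   30.2] [-0.1  5.2  7.8] tcp dock x,lat -2.5 -0.1
```

Call:
{"api": "arm_command", "payload": {
  "rows": [
    [[-0.006, 0, 0], [0, 0, 0]],
    [[-0.012, 0, 0], [0, 0, 0]],
    [[-0.012, 0, 0], [0, 0, 0]]
  ]
}}

```text
clock: 10.6
position: [535.6, -196.6, 30.1]
ee_rot: [-0.686, 0.727, -0.003, 0.002]
contact_force: [-0.7, 2.7, 8.6]
gripper_width: 34.5
grasp_force: 61.1
```

Call:
{"api": "arm_command", "payload": {
  "rows": [
    [[0, 0, 0], [0, 0, 0]],
    [[0, 0, 0], [0, 0, 0]],
    [[0, 0, 0], [0, 0, 0]],
    [[0, 0, 0], [0, 0, 0]],
    [[0, 0, 0], [0, 0, 0]]
  ],
  "grip": 0.9
}}

```text
clock: 11.1
position: [532.2, -196.1, 26.4]
ee_rot: [-0.686, 0.728, 0.0, -0.0]
contact_force: [-0.1, 0.1, -0.8]
gripper_width: 76.8
grasp_force: 0.0
```

```bash
python3 look.py 9
```

```text
rearmost [-54.1 -53.1]
-54 2027 top 85.9 lat -6.9
-46 204 top 84.2 lat 0.3
-38 1896 top 68.9 lat -0.3
-30 1884 top 68.7 lat -0.4
-22 1786 top 68.7 lat -0.2
plate top t [-54.3 -52.4 -50.1] 2110
[ 532.3 -196.    26.4] [-0.5  0.6  0.4] tcp dock x,lat 0.3 -3.6
```

View pics/w9.png

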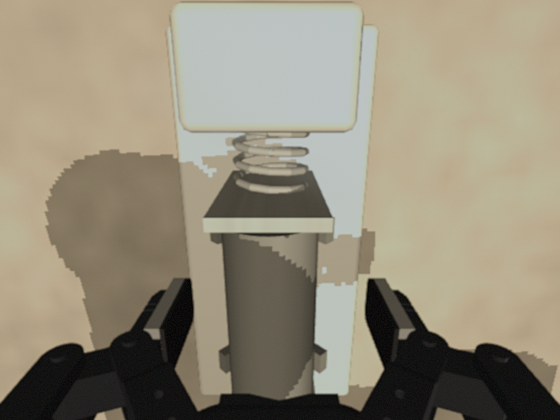

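The battery is in the saddles with the fingers clear of it. The plate's front edge is at dock x = −50.1, a press of about 3 mm, so it is home. I'll retreat upwards.

Call:
{"api": "arm_command", "payload": {
  "rows": [
    [[0, -0.012, 0], [0, 0, 0]],
    [[0, -0.014, -0.06], [0, 0, 0]],
    [[0, -0.014, -0.16], [0, 0, 0]],
    [[0, -0.014, -0.35], [0, 0, 0]],
    [[0, -0.014, -0.55], [0, 0, 0]]
  ],
  "grip": 1
}}

```text
clock: 11.65
position: [535.2, -196.1, 164.5]
ee_rot: [-0.686, 0.728, 0.001, -0.001]
contact_force: [1.7, -0.4, 0.2]
gripper_width: 85.1
grasp_force: 0.0
```

Call:
{"api": "arm_command", "payload": {
  "rows": [
    [[0, 0, -0.2], [0, 0, 0]],
    [[0, 0, -0.3], [0, 0, 0]],
    [[0, 0, -0.3], [0, 0, 0]],
    [[0, 0, -0.3], [0, 0, 0]]
  ]
}}

```text
clock: 12.05
position: [535.8, -196.0, 239.2]
ee_rot: [-0.686, 0.728, -0.0, 0.0]
contact_force: [-0.1, -0.1, -0.0]
gripper_width: 85.1
grasp_force: 0.0
```

```bash
python3 look.py 10
```

```text
rearmost [-53.2 -45.9]
-54 189 top 86.5 lat -3.2
-46 244 top 84.8 lat 0.6
-38 315 top 69.2 lat 0.7
-30 308 top 69.1 lat 0.5
-22 300 top 68.9 lat 0.4
plate top t [-54.  -51.7 -49.9] 213
[ 535.2 -195.9  237.9] [-0.1 -1.   0.1] tcp dock x,lat 0.7 -0.6
```

View pics/w10.png

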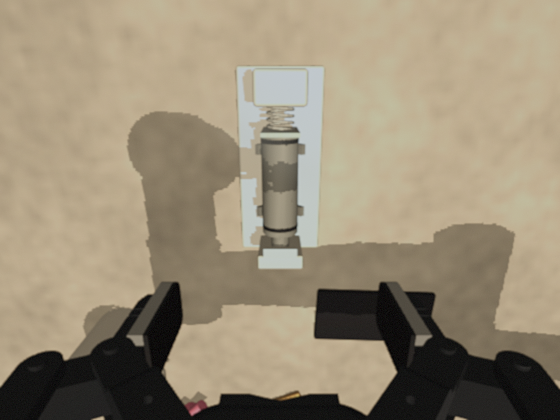

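The battery lies straight in the dock, from (281,140) to the lip at (280,240), with its nose under the lip and the spring pressed about 3 mm. I'm handing in.

```bash
python3 -c "
from bench import arm; print(arm.job_done())"
```

```text
the job is handed in; nothing more can be done
None
```

The battery is lying in the dock's saddles with its nose under the lip and the spring pressed about 3 mm; the gripper is clear, nothing else was touched, and the job was handed in at about 12 s with no verdict returned.

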